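Fit the lifting handle to the wafer case

ROBOT

A 6-joint arm with a two-finger parallel gripper is mounted at the origin on the work surface. World frame = base frame: x ahead of the robot, y to its left, z up, the work surface at z = 0. Lengths are in m, angles in rad, forces in N, time in s.
With the tool pointing down it reaches from about 0.425 to 0.95 m from the base axis. Payload 3.5 kg.
Tool frame: the origin (TCP) lies at the very end of the fingers, on their centre line; the grasp point (between the pads) lies robot.tcp_to_grasp behind it (robot.tcp_to_grasp is the distance from the TCP to the grasp point, in m); x points along the fingers, y is the direction in which the jaws open and shut, and the axes are right-handed (so a half turn about x gives the same grasp; the last joint's range is limited). The gripper opens to 85 mm and grips with 20 to 120 N. Pads are 22 mm wide; open, the fingers measure 114 mm over their backs; the gripper's body (76 mm by 85 mm) begins 54 mm behind the grasp point. The pads swing forward as they close: fully open they stand 13 mm farther back than shut.
Start: joints at [-1.338, 0.286, 1.577, -0, 1.279, -0.15], TCP at [0.252, -0.626, 0.231] pointing down, gripper open.
Joint ranges: [-2.77, 2.77], [-0.9, 2.22], [0.21, 2.48], [-1.53, 4.67], [0.24, 2.81], [-2.84, 2.84]. Speed limits (rad/s): [2.79, 2.79, 3.14, 3.14, 3.14, 3.14].

INTERFACE

Orientations are given as a unit quaternion [x, y, z, w].
In Python, from rig import robot gives the robot as it stands.
- The arm moves only by the tool apply_moves, never from a script. Its argument "targets" is a list of rows, each a list of 2 entries, a list of its own where there are three numbers: the shift along the tool's x, y, z in cm, then the turn about the tool's x in degrees. A call has 1 to 5 rows; each row is the pose to reach, as a shift and turn from the pose commanded when the call began, along the tool's axes at that moment; what a row does not reach only later rows make up. A row lasts 1/8 s, in which the tool goes at most 62.5 mm and 10.7 degrees, less where a joint would pass 70% of its speed; a pose out of reach is approached as far as the arm can. A call with a gripper value outside its range is refused whole. "grip" is the opening in per cent of the stroke, from 0 (shut) to 100 (fully open), set as the call begins (left out, the last holds). The fingers move at their own pace and stop on an object; "grip_force" is the grip in N (left out, the last holds). Time passes only in rows, so rows that repeat a pose let the fingers close. It gives the time, the measured TCP pose, the force and the opening at its end, in the units of the state.
- robot.read_state(): the state, without advancing time (a new reading comes with each control period).
- robot.get_image(name): name is "scene" or "top"; returns the picture (480x640x3 uint8, red, green, blue); there is no depth.
- robot.camera_params(name): a dict with "fx", "fy", "cx", "cy" (pixels), "R" (3x3) and "t" (3): a world point X has camera coordinates R X + t. Camera axes: x right, y down, z forward; pixel columns grow to the right and rows downward; lengths in m; the calibration is good to about 2 mm. A picture is of the moment at which its call begins. camera_params takes no time and is no camera call.
- robot.job_done(): hands the job in, once; it reports no verdict.
The state is a dict: "time_s": time; "joint_pos": joint angles; "qvel": joint speeds; "effort": joint torques, N m; "tool_pos": TCP position; "eef_rot": TCP orientation; "wrist_force": force on the tool from outside, world axes, zero at the start; "ft_torque": the same for the moment, N m; "finger_gap": finger opening in m.
Only numpy, scipy, OpenCV 4.12 (cv2) and the standard library are available. Lean on these libraries where they do the work, as an engineer would, in place of code of your own. Each camera call takes 0.05 s, during which the arm holds its last target. There are 200 camera calls.

TASK

Fit the blue T-handle to the white wafer case so that the case can be carried by it: lift it out of its stand, pass its cross bar down through the slot in the case's lid, and give it a quarter turn, either way, so that the bar lies across the slot under the lid. Leave it upright with its flange flat on the lid around the slot, let go of, and leave the yellow handle undisturbed in its stand.

Things in the scene. Friction and masses are not known exactly. Their poses are not given: they have to be found in the camera images.
- blue_handle: Blue T-handle, loose, 90 g. Origin: centre of the underside of its round flange (50 mm across, 5 thick); z up. Grip on the flange: flat upright block, 56 mm long (own x), 14 thick (own y), from z = 5 to 51 mm. Below: 12 mm shank with a steel cross bar 52 mm long (own x, parallel to the grip), 12 wide, from z = -16 to -28 mm. Starts upright in its stand.
- stand_a: The blue handle's stand: fixed white block 96 mm (own x) x 66 mm, 40 mm high, origin under its centre, with a 66 x 24 mm slot through it. The flange rests on its top; the handle lifts straight out. The two stands and the case may change places.
- yellow_handle: Yellow T-handle, same shape and axes as the blue one, loose, upright in an identical stand of its own. Not to be used.
- slot (a point): Centre of the lid's slot on the lid's top face, 90 mm above the table, z up. The slot is 70 mm long (own x), 26 mm wide (own y), with a flat white border round it. The case is a fixed white box with a flat grey lid 160 mm square, 8 mm thick; it is hollow for 70 mm or more below the lid, so the bar turns freely there.
Things that resemble listed ones, but are neither listed nor needed, are in the scene too. What is shaped like the part that bears slot but green or orange is not meant. Of the things that look like the blue_handle, the smallest one is meant.

How it is judged:
On the way, in this order (a step that is already met when the one before it is completed fails the run):
1. the blue handle's cross bar is through the slot, below the lid (z of blue_handle in the frame of slot between -0.004 and 0.008 m and horizontal distance between blue_handle and slot below 0.02 m), for 0.1 s.
2. the blue handle, still through the slot, has been turned to lie across it (all of step 1 and angle between the x axis of blue_handle and the x axis of slot, either way round above 1.22 rad), for 0.1 s.
At the end, for the whole second after the job is handed in: The blue handle is at rest in the slot: flange underside within 4 mm of the lid's top, within 20 mm of the slot's centre, within 7 degrees of upright, bar within 20 degrees of square across the slot. The yellow handle is within 20 mm of its start (z of blue_handle in the frame of slot between -0.004 and 0.004 m and horizontal distance between blue_handle and slot below 0.02 m and angle between the x axis of blue_handle and the x axis of slot, either way round above 1.22 rad and angle between blue_handle's own z axis and vertical below 0.12 rad and linear speed of blue_handle below 0.02 m/s and distance of yellow_handle from where it was at the start of the episode below 0.02 m); the robot touches nothing.
It fails at once if the yellow handle was moved by more than 20 mm (distance of yellow_handle from where it was at the start of the episode above 0.02 m).
It also fails if it takes over 45 s, if anything falls off the work surface, if the arm or the gripper's body presses on something with over 40 N, if the wrist force passes 120 N, or if a joint passes its speed limit or range.

## Working session

There is one attempt and no reset: what is moved stays moved. The work goes in short steps, Python scripts to look and compute and a tool call to move; the robot and the scene stay as the last step left them, time stands still between calls to the robot, and variables do not carry over. Pictures are saved under pics/ and viewed, about 8 in all and at most 12, crops included, and the job is handed in when it is done.

Besides the shell and the picture viewer there is one more tool, called as name(argument=value, ...) on one line, values as JSON. apply_moves: Moves the arm, as the interface text tells. Its arguments: {"type":"object","properties":{"targets":{"type":"array","items":{"type":"array"}},"grip":{"type":"number"},"grip_force":{"type":"number"}},"required":["targets"]}

```bash
mkdir -p pics; ls; python3 - <<'E'
from rig import robot
import cv2,numpy as np
np.set_printoptions(precision=4,suppress=True)
for n in("scene","top"):
    cv2.imwrite(f"pics/{n}0.png",robot.get_image(n)[:,:,::-1]); p=robot.camera_params(n);print(n,p["fx"],p["cx"],p["cy"],-np.array(p["R"]).T@p["t"]);print(np.array(p["R"]))
print(robot.read_state(),robot.tcp_to_grasp)
E
```

```text
pics
scene 623.0318663198858 315.5427040477776 238.48054685645755 [1.021  0.8008 0.9466]
[[-0.827   0.562  -0.014 ]
 [ 0.3706  0.5262 -0.7653]
 [-0.4228 -0.6381 -0.6435]]
top 478.575119564997 317.5419539152302 240.89249299395902 [ 0.383  -0.0767  0.933 ]
[[ 0.0207 -0.9991 -0.0374]
 [-0.9986 -0.0188 -0.0499]
 [ 0.0491  0.0384 -0.9981]]
{'time_s': 0.1, 'joint_pos': array([-1.338 ,  0.2872,  1.578 , -0.    ,  1.2786, -0.15  ]), 'qvel': array([-0.0017, -0.003 , -0.0037, -0.0007,  0.0021, -0.0007]), 'effort': array([  0.0005, -40.7299, -29.3698,  -0.0001,   0.0034,  -0.    ]), 'tool_pos': array([ 0.252 , -0.6255,  0.23  ]), 'eef_rot': array([-0.6942, -0.1353,  0.6942, -0.1337]), 'wrist_force': array([ 0.1203, -0.8535, -0.6197]), 'ft_torque': array([ 0.0305,  0.0595, -0.021 ]), 'finger_gap': 0.08550458503313807} 0.0187
```

View pics/top0.png

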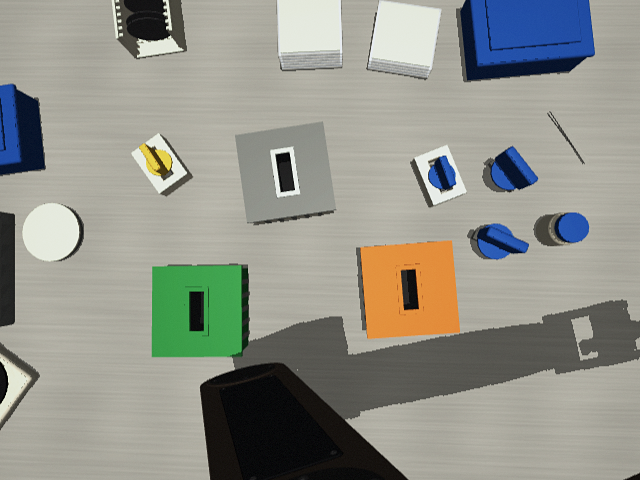

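View pics/scene0.png

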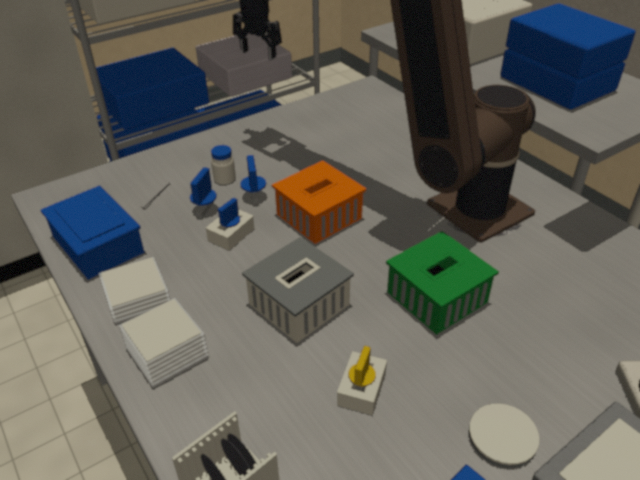

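The top view shows the blue handle in its stand near (442,174), the grey-lid case's slot at about (285,172), and the yellow handle at (158,160). Two larger blue decoys stand on the table at (512,170) and (500,242). I'll enlarge the two areas I need.

```bash
python3 - <<'E'
import cv2,numpy as np
a=cv2.imread("pics/top0.png");s=cv2.imread("pics/scene0.png")
f=lambda im,x,y,w,h:cv2.resize(im[y:y+h,x:x+w],None,fx=6,fy=6,interpolation=cv2.INTER_CUBIC)
c=np.hstack([f(a,408,140,64,72),f(a,260,140,54,72)]);cv2.imwrite("pics/c1.png",c)
cv2.imwrite("pics/c2.png",np.hstack([f(s,200,185,64,66),f(s,268,245,60,66)]))
E
```

```text
(no output)
```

View pics/c1.png

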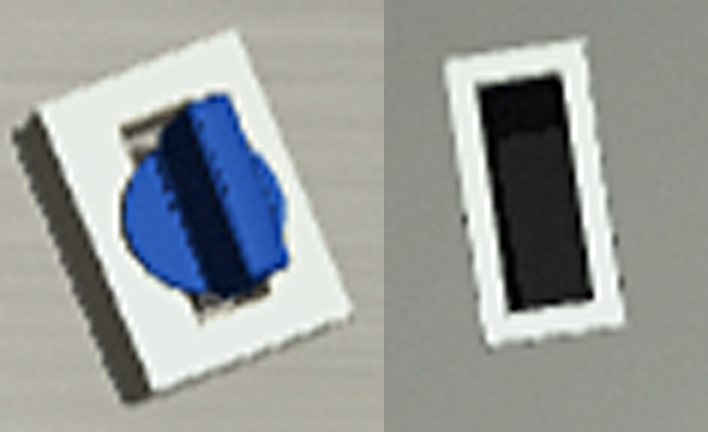

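View pics/c2.png

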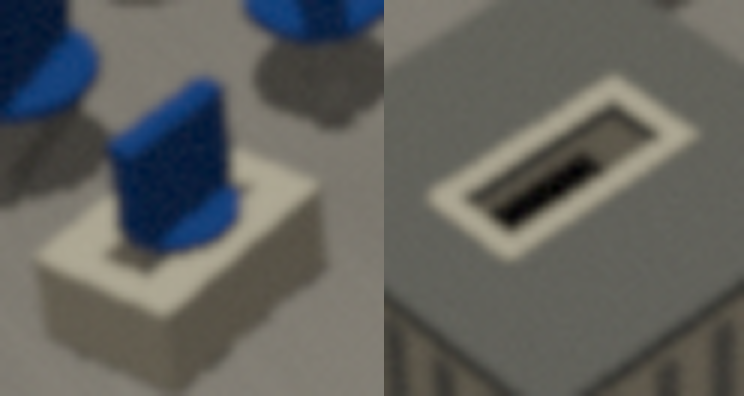

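c1 shows the stand top's corners at crop pixels (38,108), (237,30), (352,318) and (152,392). The bright top face of the grip runs from (212,97) to (270,275). The slot border's corners are (445,62), (585,40), (625,322) and (488,346). c2 confirms the handle is upright in its stand and gives the slot border from the side.

```bash
cat > h.py <<'E'
from rig import robot
import numpy as np,cv2
from scipy.spatial.transform import Rotation as Ro
np.set_printoptions(precision=4,suppress=True)
def w(name,uv,z):
    p=robot.camera_params(name);R=np.array(p["R"]);c=-R.T@p["t"]
    uv=np.array(uv,float);d=np.c_[(uv[:,0]-p["cx"])/p["fx"],(uv[:,1]-p["cy"])/p["fy"],np.ones(len(uv))]@R
    return (c+d*((z-c[2])/d[:,2])[:,None])[:,:2]
def crop(pts,ox,oy,sx=0,k=6):
    p=np.array(pts,float)-[sx,0];return (p+.5)/k-.5+[ox,oy]
def rect(P):
    r=cv2.minAreaRect((P*1000).astype(np.float32));e=np.diff(np.r_[P,P[:1]],axis=0)
    l=np.linalg.norm(e,axis=1);i=0 if l[0]+l[2]>l[1]+l[3] else 1
    v=e[i]-e[i+2];print("c",P.mean(0),"sides",l,"long deg",np.degrees(np.arctan2(v[1],v[0]))%180)
def tool():
    s=robot.read_state();R=Ro.from_quat(s["eef_rot"]);return s,np.array(s["tool_pos"]),R
def delta(p,ydeg=None):
    s,t,R=tool();print("tcp",t,"shift cm (tool xyz)",R.inv().apply(np.array(p)-t)*100)
    y=R.apply([0,1,0]);a=np.degrees(np.arctan2(y[1],y[0]));print("toolx",R.apply([1,0,0]),"tool y deg",a)
    if ydeg is not None: print("turn about x (down) deg", [-( (ydeg+k-a+180)%360-180) for k in(0,180)])
E
python3 - <<'E'
from h import *
print("stand top");rect(w("top",crop([(38,108),(237,30),(352,318),(152,392)],408,140),.04))
print("grip top");rect(w("top",crop([(190,103),(233,95),(290,263),(249,288)],408,140),.091))
print("slot border");rect(w("top",crop([(445,62),(585,40),(625,322),(488,346)],260,140,384),.09))
print("slot inner");rect(w("top",crop([(478,88),(558,74),(594,300),(510,312)],260,140,384),.09))
print("flange lr",w("top",crop([(122,205),(287,205)],408,140),.045))
print("scene border");rect(w("scene",crop([(428,195),(510,262),(698,130),(612,75)],268,245,384),.09))
print("scene stand",w("scene",crop([(38,258),(165,318),(322,183)],200,185),.04))
print("scene griptop");rect(w("scene",crop([(110,145),(130,156),(222,90),(205,78)],200,185),.091))
E
```

```text
stand top
c [ 0.5546 -0.2683] sides [0.0663 0.0967 0.0657 0.0955] long deg 21.985316984612922
grip top
c [ 0.5522 -0.2706] sides [0.0127 0.0522 0.014  0.0572] long deg 18.33431366723363
slot border
c [0.5471 0.0166] sides [0.0423 0.0854 0.0413 0.0862] long deg 9.66818209781033
slot inner
c [0.5467 0.0168] sides [0.0242 0.0686 0.0252 0.0679] long deg 9.916139268746264
flange lr [[ 0.5554 -0.245 ]
 [ 0.5561 -0.2955]]
scene border
c [0.5466 0.0168] sides [0.0427 0.0877 0.0409 0.0843] long deg 10.65827883439249
scene stand [[ 0.6111 -0.2771]
 [ 0.5879 -0.2167]
 [ 0.4977 -0.2548]]
scene griptop
c [ 0.555  -0.2654] sides [0.0109 0.0514 0.0108 0.0528] long deg 18.93232394335257
```

```bash
python3 - <<'E'
from h import *
delta([.554,-.268,.19],109.5)
s,t,R=tool();print(s["joint_pos"],R.as_matrix())
E
```

```text
tcp [ 0.252  -0.6255  0.23  ] shift cm (tool xyz) [  4.0641 -21.8782 -41.3662]
toolx [-0.0005  0.0021 -1.    ] tool y deg -68.06721702072801
turn about x (down) deg [np.float64(-177.56721702072798), np.float64(2.4327829792720195)]
[-1.338   0.2872  1.578  -0.      1.2786 -0.15  ] [[-0.0005  0.3735 -0.9276]
 [ 0.0021 -0.9276 -0.3735]
 [-1.     -0.0022 -0.0003]]
```

apply_moves(targets=[[[0, -2.7, -5.2], 0.5], [[0, -5.5, -10.4], 1], [[0, -8.2, -15.6], 1.5], [[0, -11, -20.8], 2], [[0, -13.7, -26], 2.4]], grip=100)

```text
time_s: 0.72
tool_pos: [0.4429, -0.4001, 0.2308]
eef_rot: [-0.697, -0.12, 0.697, -0.12]
wrist_force: [0.2, -1.0, 0.6]
finger_gap: 0.0856
```

apply_moves(targets=[[[1, -2.7, -5.2], 0], [[2, -5.5, -10.4], 0], [[3, -8.0, -15], 0], [[4, -8.0, -15], 0], [[4, -8.0, -15], 0]])

```text
time_s: 1.35
tool_pos: [0.5558, -0.276, 0.1896]
eef_rot: [-0.696, -0.121, 0.698, -0.119]
wrist_force: [0.2, -0.3, -0.9]
finger_gap: 0.0854
```

```bash
python3 - <<'E'
from h import *
delta([.554,-.268,.053],109.5)
for i in range(1):
    a=robot.get_image("scene")[:,:,::-1]; b=robot.get_image("top")[:,:,::-1]
c=lambda im,x,y:cv2.resize(im[y:y+120,x:x+120],(400,400),interpolation=cv2.INTER_CUBIC)
cv2.imwrite("pics/p1.png",np.hstack([c(a,170,140),c(b,382,114)]))
E
```

```text
tcp [ 0.5558 -0.276   0.1896] shift cm (tool xyz) [13.658  -0.7836 -0.1288]
toolx [-0.003   0.0014 -1.    ] tool y deg -70.437558578826
turn about x (down) deg [np.float64(-179.93755857882599), np.float64(0.062441421174071365)]
```

View pics/p1.png

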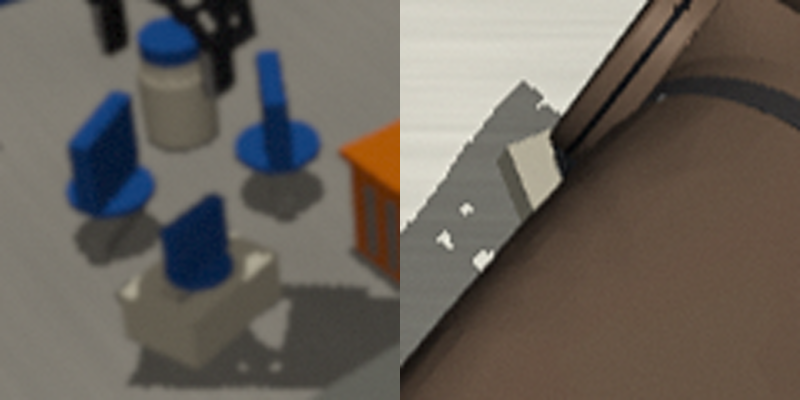

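The handle is still upright in its stand, and the open fingers are above it. Next I descend and grip.

apply_moves(targets=[[[2, -0.8, -0.1], 0], [[6, -0.8, -0.1], 0], [[10, -0.8, -0.1], 0], [[12.5, -0.8, -0.1], 0], [[13.6, -0.8, -0.1], 0]])

```text
time_s: 2.08
tool_pos: [0.553, -0.2679, 0.0524]
eef_rot: [-0.696, -0.121, 0.698, -0.118]
wrist_force: [0.2, -0.2, 0.0]
finger_gap: 0.0856
```

apply_moves(targets=[[[0, 0, 0], 0], [[0, 0, 0], 0], [[0, 0, 0], 0], [[0, 0, 0], 0], [[0, 0, 0], 0]], grip=0, grip_force=50)

```text
time_s: 2.7
tool_pos: [0.5557, -0.2689, 0.0565]
eef_rot: [0.697, 0.119, -0.696, 0.12]
wrist_force: [-0.1, -0.6, 3.5]
finger_gap: 0.0136
```

apply_moves(targets=[[[0, 0, 0], 0], [[0, 0, 0], 0], [[0, 0, 0], 0], [[-1, 0, 0], 0], [[-3, 0, 0], 0]])

```text
time_s: 3.32
tool_pos: [0.5537, -0.2675, 0.0842]
eef_rot: [-0.696, -0.121, 0.698, -0.119]
wrist_force: [-0.0, 0.1, -2.3]
finger_gap: 0.0138
```

apply_moves(targets=[[[-3, 0, 0], 0], [[-6, 0, 0], 0], [[-7.5, 0, 0], 0], [[-7.5, 0, 0], 0], [[-7.5, 0, 0], 0]])

```text
time_s: 3.95
tool_pos: [0.5543, -0.268, 0.1589]
eef_rot: [-0.696, -0.121, 0.697, -0.119]
wrist_force: [-0.2, 0.3, -1.7]
finger_gap: 0.0134
```

```bash
python3 - <<'E'
from h import *
delta([.547,.0167,.158],100)
a=robot.get_image("scene")[:,:,::-1]
cv2.imwrite("pics/p2.png",cv2.resize(a[110:250,160:300],(800-200,600),interpolation=cv2.INTER_CUBIC))
E
```

```text
tcp [ 0.5543 -0.268   0.1589] shift cm (tool xyz) [  0.1323 -27.0709  -8.832 ]
toolx [-0.0021  0.0015 -1.    ] tool y deg -70.46802086216282
turn about x (down) deg [np.float64(-170.4680208621628), np.float64(9.531979137837197)]
```

View pics/p2.png

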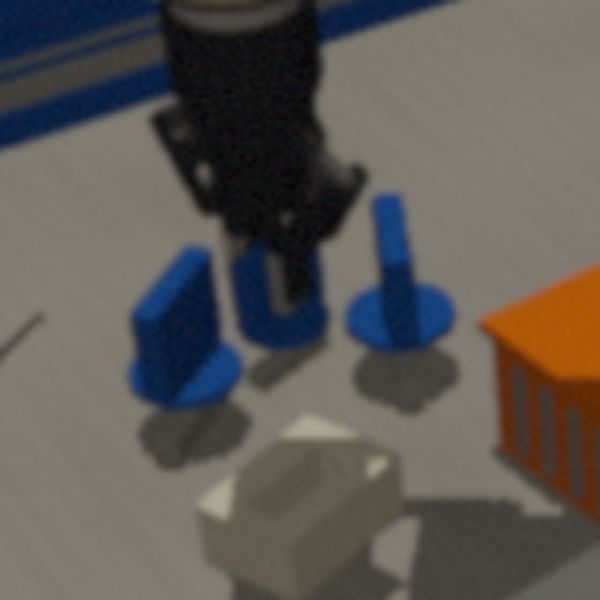

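The handle is lifted and upright in the jaws, with the flange at crop pixels (237–328, ~318) and the stand empty. I'll carry it to a hover above the slot.

apply_moves(targets=[[[0, -4.5, -1.5], 1.5], [[0, -10, -3.3], 3.5], [[0, -15.5, -5.1], 5.5], [[0, -21, -6.9], 7.5], [[0, -26, -8.5], 9.5]])

```text
time_s: 4.62
tool_pos: [0.5471, 0.007, 0.1589]
eef_rot: [-0.704, -0.062, 0.705, -0.061]
wrist_force: [0.3, 0.1, -0.6]
finger_gap: 0.0132
```

apply_moves(targets=[[[0, -1.0, -0.3], 0], [[0, -1.0, -0.3], 0], [[0, -1.0, -0.3], 0], [[0, -1.0, -0.3], 0]])

```text
time_s: 5.12
tool_pos: [0.5495, 0.014, 0.1601]
eef_rot: [-0.704, -0.061, 0.705, -0.061]
wrist_force: [-0.2, 0.0, -0.8]
finger_gap: 0.0135
```

```bash
python3 - <<'E'
from h import *
delta([.547,.0167,.158],100)
a=robot.get_image("scene")[:,:,::-1]
cv2.imwrite("pics/p3.png",cv2.resize(a[180:320,240:380],(600,600),interpolation=cv2.INTER_CUBIC))
E
```

```text
tcp [0.5495 0.014  0.1601] shift cm (tool xyz) [ 0.2126 -0.3082  0.2012]
toolx [-0.0003 -0.0001 -1.    ] tool y deg -80.07588337955113
turn about x (down) deg [np.float64(179.9241166204489), np.float64(-0.07588337955110092)]
```

View pics/p3.png

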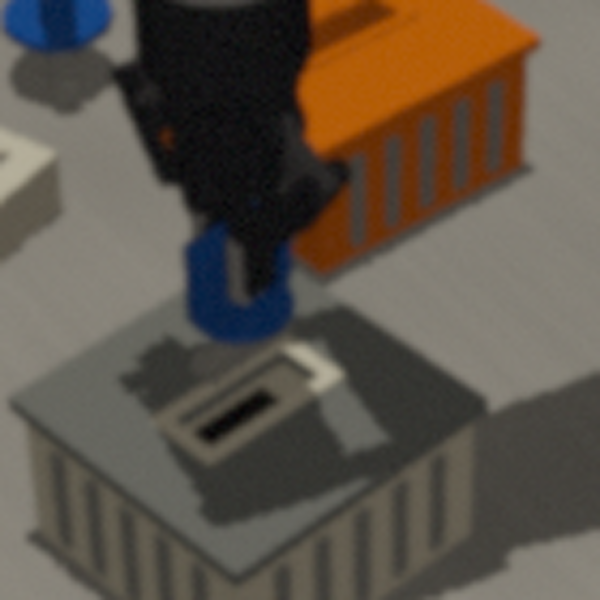

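The handle hangs above the slot, with the flange spanning columns 187–293 and its bottom at row 342 (crop pixels). From those edges I'll work out the handle's actual centre.

```bash
python3 - <<'E'
from h import *
from scipy.optimize import least_squares
p=robot.camera_params("scene");R=np.array(p["R"]);t=np.array(p["t"])
an=np.linspace(0,2*np.pi,200)
def ext(q):
    o=[]
    for z in(0,.005): o.append(np.c_[q[0]+.025*np.cos(an),q[1]+.025*np.sin(an),np.full(200,q[2]+z)])
    c=np.vstack(o)@R.T+t;u=c[:,0]/c[:,2]*p["fx"]+p["cx"];v=c[:,1]/c[:,2]*p["fy"]+p["cy"];return np.array([u.min(),u.max(),v.max()])
m=np.array([240+187/4.286,240+293/4.286,180+342/4.286])-.4
for z in(.144,.147,.150):
    r=least_squares(lambda q:(ext([q[0],q[1],z])-m),[.55,.015]);print(z,r.x,r.fun)
E
```

```text
0.144 [0.5466 0.0135] [-0.4675  0.4684 -0.0218]
0.147 [0.5483 0.0163] [-0.5148  0.5159 -0.024 ]
0.15 [0.55   0.0192] [-0.5625  0.5637 -0.0264]
```

apply_moves(targets=[[[1, -0.15, 0.1], 0], [[2, -0.15, 0.1], 0], [[3, -0.15, 0.1], 0], [[4, -0.15, 0.1], 0], [[4, -0.15, 0.1], 0]])

```text
time_s: 5.8
tool_pos: [0.5473, 0.0168, 0.1188]
eef_rot: [-0.703, -0.062, 0.705, -0.062]
wrist_force: [0.4, 1.3, -0.4]
finger_gap: 0.0132
```

apply_moves(targets=[[[0.5, 0, 0], 0], [[1, 0, 0], 0], [[1.2, 0, 0], 0], [[1.2, 0, 0], 0], [[1.2, 0, 0], 0]])

```text
time_s: 6.42
tool_pos: [0.5484, 0.0166, 0.1085]
eef_rot: [0.705, 0.062, -0.704, 0.062]
wrist_force: [-0.1, 0.0, -0.7]
finger_gap: 0.0135
```

```bash
python3 - <<'E'
from h import *
delta([.547,.0167,.1034],100)
a=robot.get_image("scene")[:,:,::-1]
cv2.imwrite("pics/p4.png",cv2.resize(a[200:310,250:360],(600,600),interpolation=cv2.INTER_CUBIC))
E
```

```text
tcp [0.5484 0.0166 0.1085] shift cm (tool xyz) [ 0.5134 -0.0343  0.1314]
toolx [ 0.0004 -0.0001 -1.    ] tool y deg -79.96762010246779
turn about x (down) deg [np.float64(-179.96762010246778), np.float64(0.03237989753222337)]
```

View pics/p4.png

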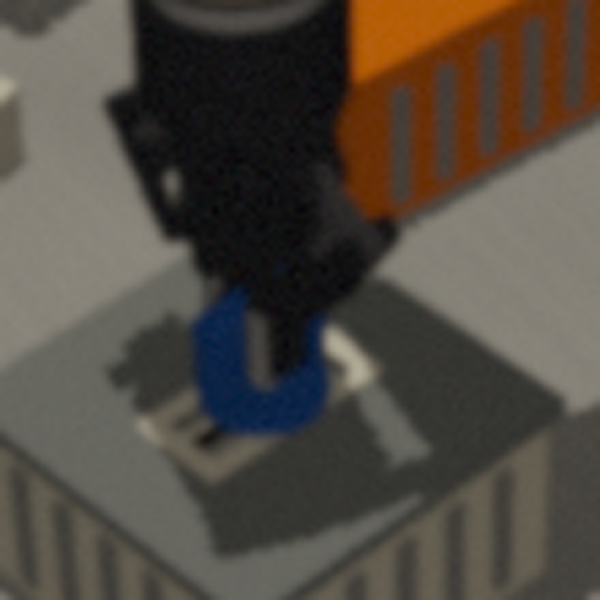

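The bar is through the slot. The flange sits a few mm above the lid, with its bottom at about (265,430), and there is no contact force. I'll lower it slightly, then turn.

apply_moves(targets=[[[0.1, 0, 0], 0], [[0.2, 0, 0], 0], [[0.2, 0, 0], 0], [[0.2, 0, 0], 0]])

```text
time_s: 6.98
tool_pos: [0.5483, 0.0166, 0.1065]
eef_rot: [0.704, 0.062, -0.704, 0.062]
wrist_force: [0.1, -0.2, -0.5]
finger_gap: 0.0131
```

apply_moves(targets=[[[0, 0, 0], -9], [[0, 0, 0], -18], [[0, 0, 0], -27], [[0, 0, 0], -36], [[0, 0, 0], -45]])

```text
time_s: 7.6
tool_pos: [0.5485, 0.0166, 0.1065]
eef_rot: [0.627, 0.328, -0.626, 0.328]
wrist_force: [-0.2, -0.2, 0.3]
finger_gap: 0.0136
```

apply_moves(targets=[[[0, 0, 0], -9], [[0, 0, 0], -18], [[0, 0, 0], -27], [[0, 0, 0], -36], [[0, 0, 0], -45]])

```text
time_s: 8.22
tool_pos: [0.5485, 0.0167, 0.1065]
eef_rot: [0.453, 0.543, -0.453, 0.543]
wrist_force: [0.8, -0.3, -1.2]
finger_gap: 0.0136
```

apply_moves(targets=[[[0, 0, 0], 0], [[0, 0, 0], 0], [[0.1, 0, 0], 0], [[0.1, 0, 0], 0], [[0.1, 0, 0], 0]])

```text
time_s: 8.85
tool_pos: [0.5484, 0.0166, 0.1064]
eef_rot: [0.455, 0.542, -0.455, 0.542]
wrist_force: [-2.4, -0.1, 6.0]
finger_gap: 0.0133
```

The upward force rose to 6 N, so the flange is on the lid. I'll release and back off.

apply_moves(targets=[[[0.1, 0, 0], 0], [[0.1, 0, 0], 0], [[0.1, 0, 0], 0], [[0.1, 0, 0], 0], [[0.1, 0, 0], 0]], grip=100)

```text
time_s: 9.48
tool_pos: [0.5482, 0.0166, 0.1043]
eef_rot: [0.454, 0.542, -0.454, 0.542]
wrist_force: [-0.1, -0.1, -0.4]
finger_gap: 0.085
```

apply_moves(targets=[[[0, 0, 0], 0], [[-1.5, 0, 0], 0], [[-5, 0, 0], 0], [[-10, 0, 0], 0], [[-15, 0, 0], 0]])

```text
time_s: 10.1
tool_pos: [0.5481, 0.0167, 0.2569]
eef_rot: [0.455, 0.542, -0.454, 0.542]
wrist_force: [-0.6, 0.1, 0.1]
finger_gap: 0.0854
```

```bash
python3 - <<'E'
from h import *
delta([.547,.0167,.1034],100)
a=robot.get_image("scene")[:,:,::-1]
cv2.imwrite("pics/p5.png",cv2.resize(a[200:400,240:440],(600,600),interpolation=cv2.INTER_CUBIC))
E
```

```text
tcp [0.5481 0.0167 0.2569] shift cm (tool xyz) [15.3495 -0.1204 -0.0257]
toolx [ 0.001  -0.0001 -1.    ] tool y deg 10.031290498299715
turn about x (down) deg [np.float64(-89.96870950170029), np.float64(90.03129049829971)]
```

View pics/p5.png

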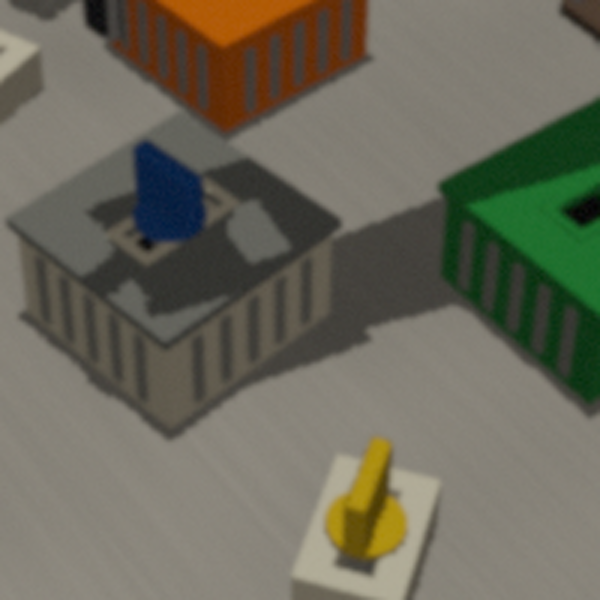

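The blue handle stands upright, turned across the slot, with its flange at about (170,215) on the lid. The yellow handle is untouched in its stand. I'll check the flange fit numerically and hand in if it agrees.

```bash
python3 - <<'E'
from h import *
p=robot.camera_params("scene");R=np.array(p["R"]);t=np.array(p["t"])
an=np.linspace(0,2*np.pi,200)
for z in(.09,.095):
    c=np.vstack([np.c_[.547+.025*np.cos(an),.0167+.025*np.sin(an),np.full(200,z+h)] for h in(0,.005)])@R.T+t
    u=c[:,0]/c[:,2]*p["fx"]+p["cx"];v=c[:,1]/c[:,2]*p["fy"]+p["cy"]
    print(z,[(u.min()-239.7)*3,(u.max()-239.7)*3,(v.max()-199.7)*3])
E
```

```text
0.09 [np.float64(135.06978134299106), np.float64(210.0557880421701), np.float64(242.82121484123667)]
0.095 [np.float64(134.72597704934378), np.float64(209.90615728043554), np.float64(237.33541771426974)]
```

For a seated flange the model predicts columns 135–210 and bottom row 243. The picture shows about 134–207 and 242, so it agrees.

```bash
python3 -c "
from rig import robot
print(robot.job_done())"
```

```text
the job is handed in; nothing more can be done
None
```

The blue handle is fitted to the white wafer case and the job is handed in, about 10 s into the 45 s allowed; no verdict is reported. I lifted the handle out of its stand, lowered its bar through the slot, turned it 90° counter-clockwise, seated the flange, let go and backed off 15 cm.

- **Position:** in the last picture the handle is upright, with its bar across the slot. The flange edges match a fully seated handle at the slot centre to about 1 mm.
- **Angle:** I did not measure the handle's final angle. The gripper's jaws were along the slot within about 1° at release, so the bar should be square across it.
- **Forces:** I saw 6 N when the flange met the lid and almost none after letting go. Before that, the most I saw was 3.5 N, while gripping.
- **Yellow handle:** it looks undisturbed in its stand, judged from the picture only.
- **Disagreement:** the two cameras put the blue handle's starting position up to about 5 mm apart. That did not affect the grasp or the fit.

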